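Stand the leaning carton back up

TASK

The white carton of face masks has keeled over and leans against the white pot. Push its raised top edge back with the fingertips until the carton stands upright on its base again, where its lower edge now rests. Do not lift or carry it, do not shove it along the bench or tip it over the other way, and leave the pot, the amber bottle and the two small vials where they stand.

Things in the scene. Friction and masses are not known exactly. Their poses are not given: they have to be found in the camera images.
- carton: Loose open carton of face masks, white, red band on its front, about 0.16 kg: a rigid box 91 mm thick (x), 142 mm wide (y), 190 mm high (z); a card flap rises 45 mm more above its front (-x) edge. Origin: centre of underside. It leans about 35 degrees to its +x side, plain back face on the pot rim, pivoting on that face's lower edge; pushed to under 25 degrees it drops onto its base by itself.
- carton_foot (a point): Middle of the carton's lower back edge (the edge on which it stands while leaning; 45 mm towards +x from the carton's origin).
- carton_edge (a point): Middle of the carton's upper back edge (190 mm along the carton's z from carton_foot; the edge is 142 mm long along the carton's y). While the carton leans this edge hangs over the pot, about 155 mm above the bench. The hood's solid side walls stand at about y = -0.29 and +0.51 m, and a bar crosses its open front at x = 0.61 m, 0.47 m up: reach in from the front.
- pot: White round screw pot with a flat lid, 104 mm in diameter and 104 mm high, 0.42 kg, loose. Origin: centre of its underside. The carton leans on its rim.
- amber_bottle: Bystander: loose amber glass bottle with a grey stopper, 66 mm in diameter, 146 mm high, beside the pot on its side away from the robot. Origin: centre of its underside.
- blue_vial: Bystander: loose small white vial with a blue cap, 30 mm in diameter, 58 mm high, beside the pot on its side away from the carton. Origin: centre of its underside.
- clear_vial: Bystander: loose small clear vial with a grey cap, 27 mm in diameter, 52 mm high, beyond the end of the carton that is farther from the robot, about 30 to 45 mm clear of it. Origin: centre of its underside.
There are look-alikes about, which are no part of the job. What is shaped like the pot but pink is not meant.

How it is judged:
On the way, in this order (a step that is already met when the one before it is completed fails the run):
1. the fingers push on the carton while it still leans (contact force between the fingers and carton above 0.05 N and angle between carton's own z axis and vertical above 0.25 rad).
2. the carton stands upright (angle between carton's own z axis and vertical below 0.07 rad), for 0.2 s.
At the end, for the whole second after the job is handed in: The carton stands upright (within 3 degrees) and at rest on its base on the bench, its lower back edge within 30 mm of where it rested at the start, and the pot stands within 20 mm of its place (angle between carton's own z axis and vertical below 0.05 rad and height (world z) of carton below 0.008 m and distance of carton_foot from where it was at the start of the episode below 0.03 m and linear speed of carton below 0.02 m/s and distance of pot from where it was at the start of the episode below 0.02 m and angle between pot's own z axis and vertical below 0.1 rad); the robot touches nothing.
It fails at once if the carton's lower back edge leaves the bench by more than 25 mm (lifted, carried, or tipped over the other way) (height (world z) of carton_foot above 0.025 m).
It fails at once if the carton falls flat (angle between carton's own z axis and vertical above 1 rad).
It fails at once if the pot is pushed away by more than 20 mm (distance of pot from where it was at the start of the episode above 0.02 m).
It fails at once if the amber bottle or a vial is moved by more than 20 mm or tipped (distance of any of amber_bottle, blue_vial, clear_vial from where it was at the start of the episode above 0.02 m or angle between any of amber_bottle, blue_vial, clear_vial's own z axis and vertical above 0.3 rad).
It also fails if it takes over 40 s, if anything falls off the work surface, if the arm or the gripper's body presses on something with over 40 N, if the wrist force passes 120 N, or if a joint passes its speed limit or range.

ROBOT

A 7-joint arm with a two-finger parallel gripper is mounted at the origin on a cart in front of the work surface, level with it; the furniture and walls round the work are solid. World frame = base frame: x ahead of the robot, y to its left, z up, the work surface at z = 0. Lengths are in m, angles in rad, forces in N, time in s.
With the tool pointing down it reaches from about 0.425 to 1.025 m from the base axis. Payload 3.6 kg.
Tool frame: the origin (TCP) lies between the finger pads; the fingertips stand 8 mm ahead of it and the grasp point (between the pads) lies 11 mm behind it; x points along the fingers, y is the direction in which the jaws open and shut, and the axes are right-handed (so a half turn about x gives the same grasp; the last joint's range is limited). The gripper opens to 85 mm and grips with 20 to 120 N. Pads are 22 mm wide; open, the fingers measure 114 mm over their backs; the gripper's body (76 mm by 85 mm) begins 54 mm behind the grasp point. The pads swing forward as they close: fully open they stand 13 mm farther back than shut.
Start: joints at [1.123, 0.591, 0.048, 1.609, -0.033, 0.943, -0.034], TCP at [0.251, -0.68, 0.239] pointing down, gripper open.
Joint ranges: [-2.69, 2.69], [-0.47, 2.24], [-1.27, 1.36], [0.19, 2.51], [-1.53, 4.68], [0.08, 2.07], [-3.09, 3.09]. Speed limits (rad/s): [2.57, 2.57, 3.14, 3.14, 3.14, 3.14, 3.14].

INTERFACE

Orientations are given as a rotation vector (axis times angle).
In Python, from station import ctrl, claw, get_state, vision, hand_in, boxes_of gives the robot as it stands. The module is installed in compiled form; this text tells all that it offers. Calls block until the motion is done:
- ctrl.move_to(position, orientation): joint-space move of the TCP to a pose.
- ctrl.move_l(position, max_speed=0.15, orientation=None, stop_force=None): straight line of the TCP; orientation=None keeps the orientation; max_speed is the mean speed in m/s. With stop_force (N) it stops when the force on the tool has changed by that much, and returns True; else False.
- ctrl.move_joints(angles): joint-space move.
- claw.gripper_to(opening, grasp_force=None): finger opening in m; grasp_force is the grip in N (None keeps the last); returns when the fingers have stopped.
- ctrl.sleep(seconds).
- ctrl.ik(position, orientation): joint angles nearest the present ones, or None.
- get_state(): the state.
- vision.capture(name): name is "side" or "top" or "wrist"; returns the picture (400x640x3 uint8, red, green, blue); there is no depth.
- vision.get_calibration(name): a dict with "camera_matrix" (3x3 intrinsics, pixels), "pose" (4x4, takes a point from camera to world coordinates). Camera axes: x right, y down, z forward; pixel columns grow to the right and rows downward; lengths in m; the calibration is good to about 2 mm. A picture is of the moment at which its call begins: read the wrist's pose just before it. get_calibration takes no time and is no camera call; for the wrist camera it gives the pose at the moment of the call.
A pose or a line that the arm cannot do raises ctrl.MotionError and nothing moves.
- hand_in(): hands the job in, once; it reports no verdict.
Trained networks look in the newest picture that a camera, given by its name, has taken for a name from the list of things; names that differ only in an ending like _2 or _b are one class to them, and where a whole thing is asked for, a point or a joint stands for the part that bears it (a point fixed in the world has none). Each returns a list of dicts, best first, with "confidence" (0 to 1); they miss things now and then, are a little off and sometimes report something else, mostly with a low value. They report only what shows in the picture. A call takes as long as a camera call. They do not tell look-alikes from the thing itself.
- boxes_of(query, camera): "xyz" ([x, y, z] in m, in world coordinates, good to about 4 mm: the middle of the surface that is visible of it).
The state is a dict: "t": time; "q": joint angles; "joint_velocities": joint speeds; "tau": joint torques, N m; "position": TCP position; "tcp_rot": TCP orientation; "ft_force": force on the tool from outside, world axes, zero at the start; "ft_torque": the same for the moment, N m; "gripper_width": finger opening in m.
Only numpy, scipy, OpenCV 4.12 (cv2) and the standard library are available. Lean on these libraries where they do the work, as an engineer would, in place of code of your own. Each camera call takes 0.05 s, during which the arm holds its last target.

## Working session

There is one attempt and no reset: what is moved stays moved. The work goes in short steps, each a Python script; the robot and the scene stay as the last script left them, time stands still between calls to the robot, and variables do not carry over. Pictures are saved under pics/ and viewed, and the job is handed in when it is done.

```bash
mkdir -p pics; ls
python3 - <<'E'
from station import *
import cv2,numpy as np
for c in ["side","top","wrist"]:
    im=vision.capture(c); cv2.imwrite(f"pics/{c}0.png",im[:,:,::-1])
    k=vision.get_calibration(c); print(c,np.round(k["pose"],3).tolist(),k["camera_matrix"][0][0])
    if c!="wrist":
        for n in ["carton","carton_edge","carton_foot","pot","amber_bottle","blue_vial","clear_vial"]:
            print(n,[(np.round(d["xyz"],3).tolist(),round(d["confidence"],2)) for d in boxes_of(n,c)])
s=get_state();print(s["t"],s["position"],s["tcp_rot"],s["ft_force"],s["gripper_width"])
E
```

```text
pics
side [[-0.596, -0.708, 0.379, 0.286], [-0.803, 0.518, -0.296, 0.461], [0.013, -0.481, -0.877, 0.874], [0.0, 0.0, 0.0, 1.0]] 401.13027380409466
carton [([0.51, 0.003, 0.206], 0.78)]
carton_edge [([0.503, -0.001, 0.209], 0.59)]
carton_foot [([0.511, 0.003, 0.213], 0.6)]
pot [([0.487, 0.054, 0.1], 0.72), ([0.5, 0.358, 0.104], 0.55)]
amber_bottle [([0.553, 0.145, 0.094], 0.97)]
blue_vial [([0.46, 0.133, 0.038], 0.69)]
clear_vial [([0.687, -0.08, 0.032], 0.74)]
top [[-0.006, -0.983, 0.184, 0.392], [-0.999, 0.012, 0.03, 0.174], [-0.032, -0.184, -0.982, 1.145], [0.0, 0.0, 0.0, 1.0]] 472.2815556062757
carton [([0.523, -0.034, 0.197], 0.66)]
carton_edge [([0.526, -0.036, 0.201], 0.6)]
carton_foot [([0.525, -0.028, 0.2], 0.95)]
pot [([0.484, 0.048, 0.102], 0.96), ([0.504, 0.348, 0.103], 0.81)]
amber_bottle [([0.556, 0.13, 0.103], 0.81), ([0.524, -0.031, 0.199], 0.33)]
blue_vial [([0.462, 0.128, 0.056], 0.52)]
clear_vial [([0.679, -0.086, 0.039], 0.45)]
wrist [[0.346, -0.905, -0.247, 0.313], [-0.938, -0.334, -0.091, -0.656], [0.0, 0.263, -0.965, 0.374], [0.0, 0.0, 0.0, 1.0]] 354.3850829495431
0.85 [ 0.25120034 -0.68010027  0.2393293 ] [ 2.02875929  0.36271627 -2.0288164 ] [-0.71686725  0.23460164  0.36965157] 0.0853557009235828
```

View pics/side0.png

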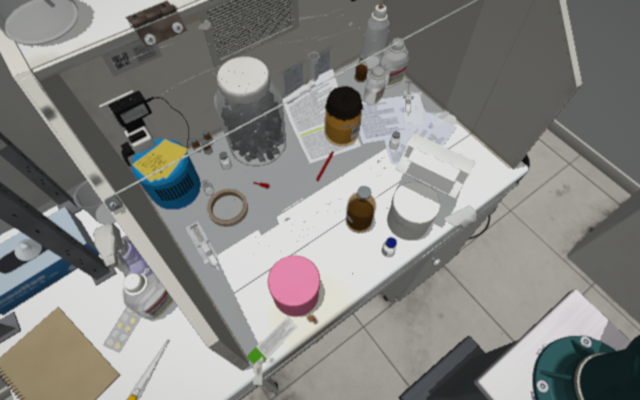

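View pics/top0.png

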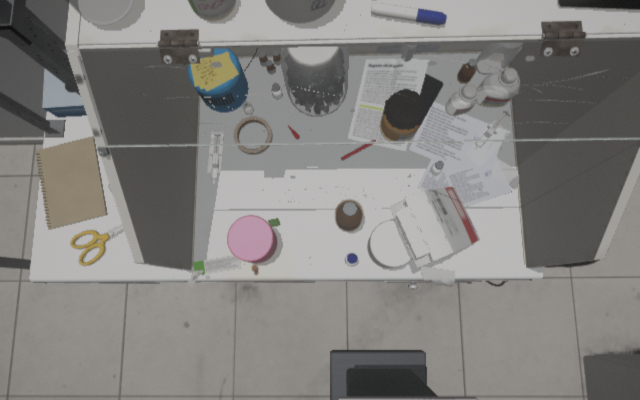

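Run:
```python
import cv2
a=cv2.imread("pics/top0.png")[150:300,320:520]; cv2.imwrite("pics/t1.png",cv2.resize(a,(800,600),interpolation=cv2.INTER_CUBIC))
a=cv2.imread("pics/side0.png")[120:270,330:530]; cv2.imwrite("pics/s1.png",cv2.resize(a,(800,600),interpolation=cv2.INTER_CUBIC))
```

```text
(no output)
```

View pics/t1.png

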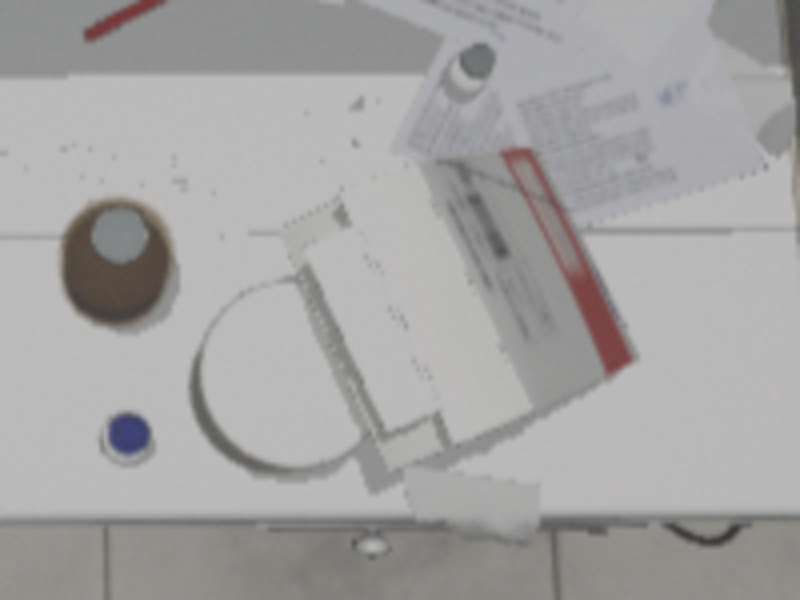

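View pics/s1.png

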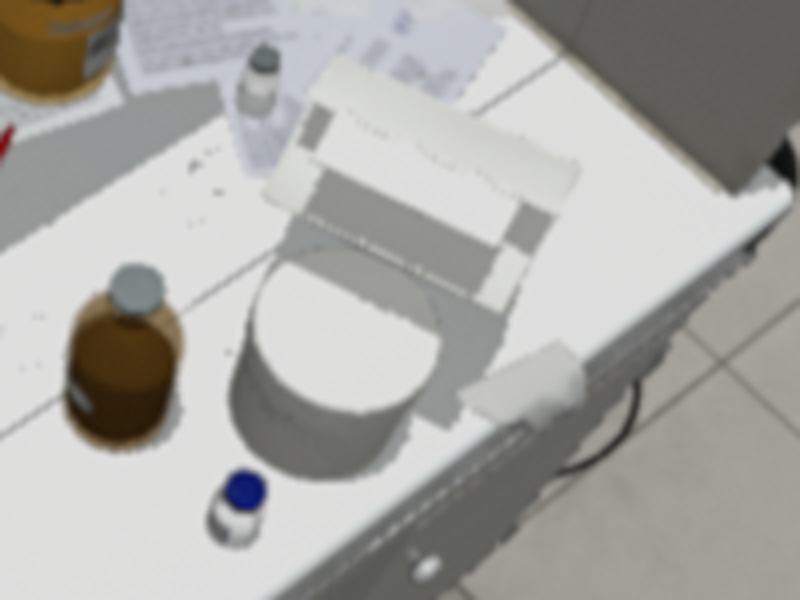

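```bash
cat > fit.py <<'E'
from station import *
import cv2,numpy as np
from scipy.optimize import least_squares
from scipy.spatial.transform import Rotation as R
cal={c:vision.get_calibration(c) for c in("top","side")}
def proj(c,P):
    T=np.linalg.inv(cal[c]["pose"]); p=(T[:3,:3]@np.atleast_2d(P).T).T+T[:3,3]
    q=(cal[c]["camera_matrix"]@p.T).T; return q[:,:2]/q[:,2:]
def world(p,L): # p: foot x,y,yaw,tilt ; local
    L=np.atleast_2d(L)-[0.0455,0,0]
    return R.from_euler("z",p[2]).apply(R.from_euler("y",p[3]).apply(L))+[p[0],p[1],0]
obs=[("top",(532,148),(-.0455,-.071,0)),("top",(636,357),(-.0455,.071,0)),
("top",(283,225),(.0455,-.071,.19)),("top",(392,470),(.0455,.071,.19)),
("side",(265,190),(.0455,-.071,.19)),("side",(500,310),(.0455,.071,.19)),
("side",(335,60),(-.0455,-.071,.235)),("side",(580,165),(-.0455,.071,.235))]
off={"top":(320,150),"side":(330,120)}
E
cat > f1.py <<'E'
from fit import *
def res(p): return np.concatenate([proj(c,world(p,L))[0]-(np.array(u)/4+off[c]) for c,u,L in obs])
r=least_squares(res,[.52,-.05,1.57,.6],loss="soft_l1");p=r.x
print(p,np.degrees(p[2:]));print(np.round(res(p).reshape(-1,2),1))
np.save("p.npy",p)
L=[(x,y,z) for x in(-.0455,.0455) for y in(-.071,.071) for z in(0,.19)]+[(-.0455,-.071,.235),(-.0455,.071,.235)]
print(np.c_[np.array(L),np.round(world(p,L),3)])
for c,f in(("top","t1"),("side","s1")):
    im=cv2.imread(f"pics/{f}.png")
    q=lambda P:tuple(int(v) for v in ((proj(c,P)[0]-off[c])*4))
    for i in range(8):
        for j in range(i):
            if bin(i^j).count("1")==1: cv2.line(im,q(world(p,L[i])),q(world(p,L[j])),(0,0,255) if abs(i-j)!=4 else (255,0,0),1)
    cv2.line(im,q(world(p,L[8])),q(world(p,L[9])),(0,160,0),1)
    for a in np.linspace(0,6.28,60):
        for z in(0,.104): cv2.circle(im,q([.484+.052*np.cos(a),.05+.052*np.sin(a),z]),1,(255,0,255),-1)
    cv2.imwrite(f"pics/{f}fit.png",im)
E
python3 f1.py
```

```text
[ 0.53989664 -0.07392356  1.95490113  0.57795416] [112.00758388  33.11433393]
[[ 0.4 -2.2]
 [ 1.2  1.2]
 [-1.9 -0.6]
 [-0.9  0.9]
 [-2.3  0.6]
 [ 1.2  1.3]
 [-0.7 -9.5]
 [ 5.6 -4.7]]
[[-0.0455 -0.071   0.      0.634  -0.118   0.05  ]
 [-0.0455 -0.071   0.19    0.595  -0.022   0.209 ]
 [-0.0455  0.071   0.      0.503  -0.171   0.05  ]
 [-0.0455  0.071   0.19    0.464  -0.075   0.209 ]
 [ 0.0455 -0.071   0.      0.606  -0.047   0.    ]
 [ 0.0455 -0.071   0.19    0.567   0.049   0.159 ]
 [ 0.0455  0.071   0.      0.474  -0.101   0.    ]
 [ 0.0455  0.071   0.19    0.435  -0.004   0.159 ]
 [-0.0455 -0.071   0.235   0.586   0.001   0.247 ]
 [-0.0455  0.071   0.235   0.455  -0.052   0.247 ]]
```

View pics/t1fit.png

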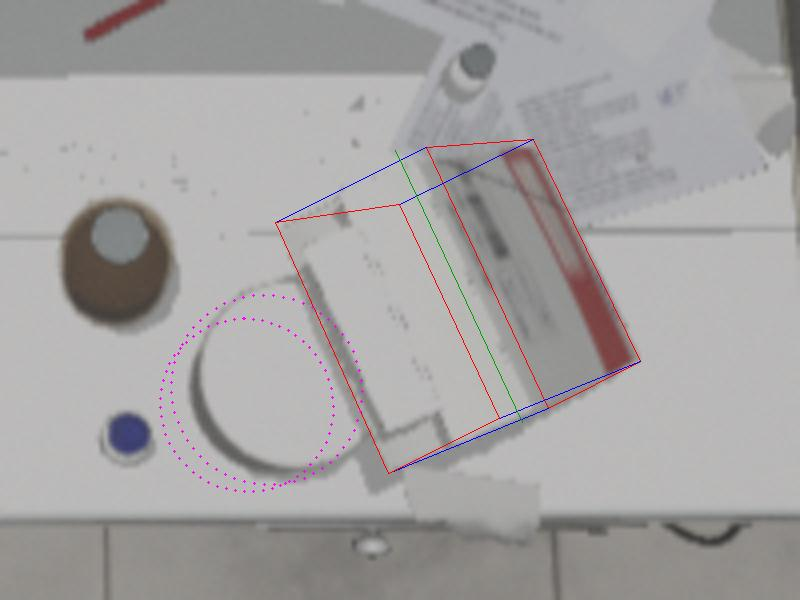

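View pics/s1fit.png

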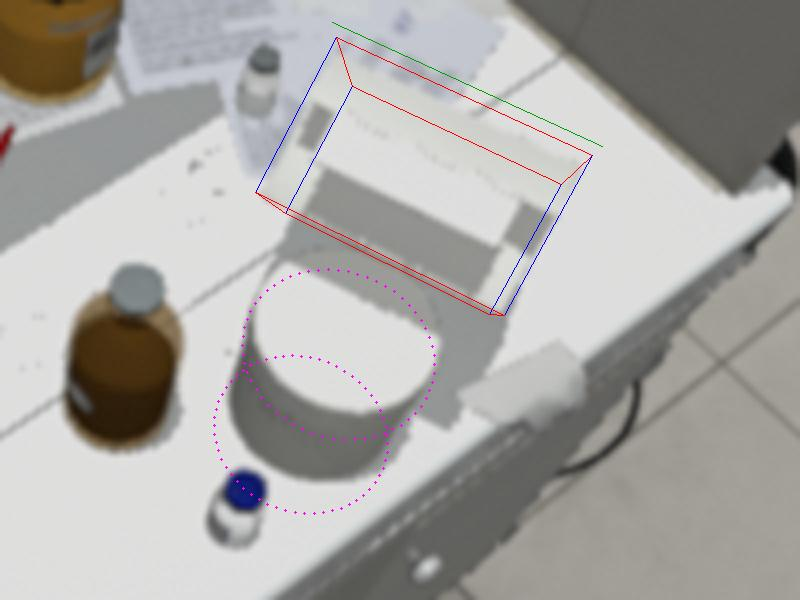

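```bash
python3 - <<'E'
s=open('fit.py').read().replace('("side",(580,165),(-.0455,.071,.235))]','("side",(580,165),(-.0455,.071,.235)),\n("top",(345,198),(-.0455,-.071,.235)),("top",(450,445),(-.0455,.071,.235))]')
open('fit.py','w').write(s)
t=open('f1.py').read().replace('.484+','.487+').replace('.05+.052','.035+.052')
open('f1.py','w').write(t)
E
python3 f1.py
```

```text
[ 0.54098071 -0.07734473  1.96726471  0.64003193] [112.71596519  36.67112842]
[[ 0.6 -2.7]
 [ 2.2  0.5]
 [-4.9  2. ]
 [-3.5  2.8]
 [-3.5  5. ]
 [-0.   5.2]
 [-3.3 -3.8]
 [ 3.4  0.6]
 [ 6.6 -8.6]
 [12.7 -2.7]]
[[-0.0455 -0.071   0.      0.635  -0.117   0.054 ]
 [-0.0455 -0.071   0.19    0.591  -0.013   0.207 ]
 [-0.0455  0.071   0.      0.504  -0.172   0.054 ]
 [-0.0455  0.071   0.19    0.46   -0.067   0.207 ]
 [ 0.0455 -0.071   0.      0.606  -0.05    0.    ]
 [ 0.0455 -0.071   0.19    0.563   0.055   0.152 ]
 [ 0.0455  0.071   0.      0.475  -0.105   0.    ]
 [ 0.0455  0.071   0.19    0.432  -0.      0.152 ]
 [-0.0455 -0.071   0.235   0.58    0.012   0.243 ]
 [-0.0455  0.071   0.235   0.449  -0.043   0.243 ]]
```

```bash
cat > plan.py <<'E'
from fit import *
yaw=np.radians(112.3); xh=np.array([np.cos(yaw),np.sin(yaw),0]); eh=np.array([-np.sin(yaw),np.cos(yaw),0])
def rot(s): 
    x=np.array([0,0,-1.]); y=s*eh; return R.from_matrix(np.c_[x,y,np.cross(x,y)]).as_rotvec()
E
python3 - <<'E'
from plan import *
s=get_state(); M=R.from_rotvec(s["tcp_rot"]).as_matrix(); print(M.round(2))
cw=vision.get_calibration("wrist")["pose"]; print("cam in tool",(M.T@(cw[:3,3]-s["position"])).round(3))
def un(c,u,z):
    k=cal[c]; d=k["pose"][:3,:3]@np.linalg.solve(k["camera_matrix"],[u[0],u[1],1]); o=k["pose"][:3,3]; return (o+d*(z-o[2])/d[2]).round(3)
print("wall",un("top",(525,272),0),un("top",(600,262),.3),un("top",(600,262),.47),un("top",(640,150),.5))
E0=[.50,.025]
for sg in(1,-1):
    print(sg,"tool z",(R.from_rotvec(rot(sg)).as_matrix()[:,2]).round(2))
    for p in([.152,-.412,.35],[.43,.09,.35],[.485,.065,.25],[.489,.062,.13],[.53,-.04,.13]):
        q=ctrl.ik(p,rot(sg) if p[1]>-.3 else s["tcp_rot"]); print(p,None if q is None else np.round(q,2))
E
```

```text
[[-0.    0.35 -0.94]
 [-0.   -0.94 -0.35]
 [-1.    0.    0.  ]]
cam in tool [-0.134 -0.001 -0.066]
wall [ 0.432 -0.287  0.   ] [ 0.437 -0.297  0.3  ] [ 0.428 -0.202  0.47 ] [ 0.581 -0.258  0.5  ]
1 tool z [-0.38  0.93  0.  ]
[0.152, -0.412, 0.35] [ 1.07  0.09  0.05  2.09 -0.    0.96 -0.1 ]
[0.43, 0.09, 0.35] [-1.36  0.17  1.21  2.12 -0.2   0.97 -2.79]
[0.485, 0.065, 0.25] [-0.3   0.28  0.09  2.12 -0.04  0.74 -2.94]
[0.489, 0.062, 0.13] [-0.47  0.5   0.34  2.22 -0.36  0.47 -2.6 ]
[0.53, -0.04, 0.13] [-0.27  0.54  0.36  2.14 -0.37  0.52 -2.39]
-1 tool z [ 0.38 -0.93  0.  ]
[0.152, -0.412, 0.35] [ 1.07  0.09  0.05  2.09 -0.    0.96 -0.1 ]
[0.43, 0.09, 0.35] [ 0.41  0.14 -0.79  2.06  0.12  0.98 -0.06]
[0.485, 0.065, 0.25] [ 0.25  0.33 -0.6   2.1   0.26  0.78 -0.12]
[0.489, 0.062, 0.13] [ 0.09  0.51 -0.41  2.2   0.41  0.51 -0.24]
[0.53, -0.04, 0.13] [ 0.3   0.54 -0.42  2.11  0.4   0.56 -0.02]
```

View pics/t1fit.png

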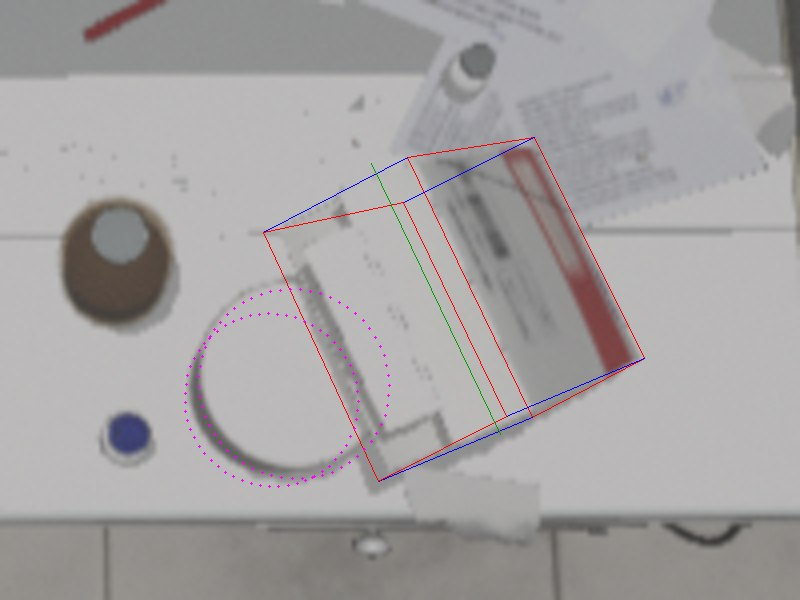

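View pics/s1fit.png

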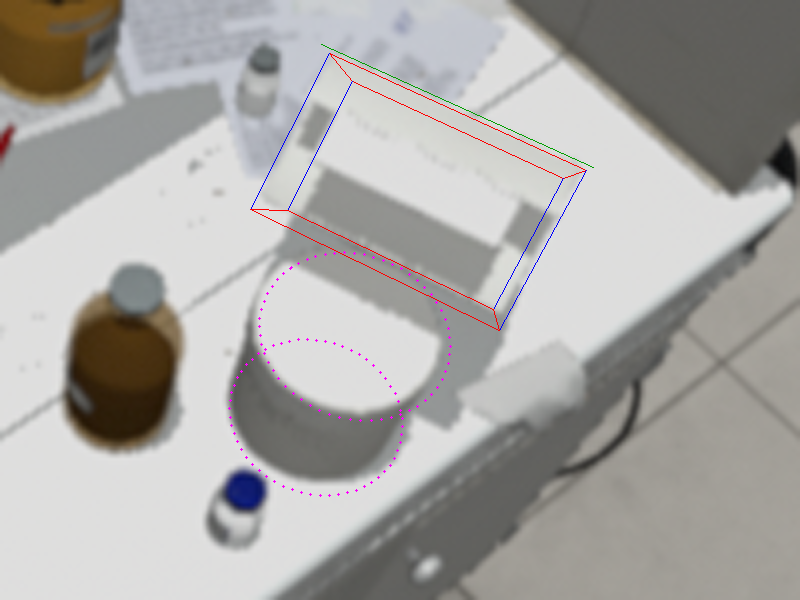

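Run:
```python
from plan import *
P={c:cal[c]["camera_matrix"]@np.linalg.inv(cal[c]["pose"])[:3] for c in cal}
def tri(t,s):
    a=np.array(t)/4.+off["top"];b=np.array(s)/4.+off["side"]
    X=cv2.triangulatePoints(P["top"],P["side"],a,b)[:,0];X=X[:3]/X[3]
    return X.round(3),(proj("top",X)[0]-a).round(1)
print("flapA",tri((435,160),(335,60)),tri((537,408),(578,165)))
print("flapB",tri((345,198),(335,60)),tri((450,445),(578,165)))
print("edge",tri((283,225),(265,190)),tri((392,470),(500,310)))
print("dots",tri((365,250),(350,105)),tri((435,400),(460,170)))
```

```text
flapA (array([ 0.596, -0.031,  0.18 ]), array([-0.2, -0.5])) (array([ 0.465, -0.071,  0.201]), array([-0.1, -0.3]))
flapB (array([0.559, 0.029, 0.265]), array([-0., -0.])) (array([ 0.444, -0.011,  0.277]), array([-0.3, -0.7]))
edge (array([0.565, 0.045, 0.161]), array([0.1, 0.2])) (array([ 0.438, -0.006,  0.157]), array([-0.2, -0.5]))
dots (array([0.544, 0.017, 0.232]), array([-1., -2.])) (array([ 0.479, -0.013,  0.219]), array([-2.7, -5.6]))
```

```bash
cat >> plan.py <<'E'
phi=np.radians(25)
f=np.array([.5405,-.0755,0])
def pose(s,z,a=0): return f+s*xh+a*eh+[0,0,z]
d=-np.sin(phi)*xh-np.cos(phi)*np.array([0,0,1]); yt=-eh
RT=R.from_matrix(np.c_[d,yt,np.cross(d,yt)]).as_rotvec()
E
python3 - <<'E'
from plan import *
for p in([.43,.09,.35],[.44,.12,.3],pose(.16,.25),pose(.16,.135),pose(.11,.135),pose(.045,.135)):
    q=ctrl.ik(p,RT); print(np.round(p,3),None if q is None else np.round(q,2))
E
```

```text
[0.43 0.09 0.35] [ 0.03  0.16 -0.7   2.11  0.59  1.12 -0.61]
[0.44 0.12 0.3 ] [-0.04  0.28 -0.73  2.13  0.67  1.09 -0.78]
[0.48  0.073 0.25 ] [-0.13  0.33 -0.48  2.17  0.75  0.93 -0.74]
[0.48  0.073 0.135] [-0.77  0.53  0.35  2.28  0.61  0.47 -0.64]
[0.499 0.026 0.135] [-0.67  0.54  0.36  2.28  0.65  0.43 -0.58]
[ 0.523 -0.034  0.135] [-0.52  0.54  0.33  2.26  0.73  0.4  -0.53]
```

Run:
```python
from plan import *
s=get_state()
ctrl.move_to([.155,-.42,.36],s["tcp_rot"]); print(get_state()["t"])
ctrl.move_to([.43,.09,.36],RT); print(get_state()["t"],get_state()["q"].round(2))
claw.gripper_to(.04)
ctrl.move_l(pose(.165,.26),max_speed=.12)
s=get_state(); print(s["t"],s["position"],s["q"].round(2),pose(.165,.26))
k=vision.get_calibration("wrist"); im=vision.capture("wrist"); cv2.imwrite("pics/w1.png",im[:,:,::-1]); np.save("w1.npy",k["pose"])
im=vision.capture("side"); cv2.imwrite("pics/s2.png",im[:,:,::-1])
```

```text
2.0083
4.1 [ 0.19  0.17 -0.89  2.1   0.61  1.16 -0.62]
5.6917 [0.47797396 0.07756577 0.26052634] [ 0.12  0.38 -0.81  2.15  0.82  1.05 -0.83] [0.47788973 0.0771596  0.26      ]
```

View pics/w1.png

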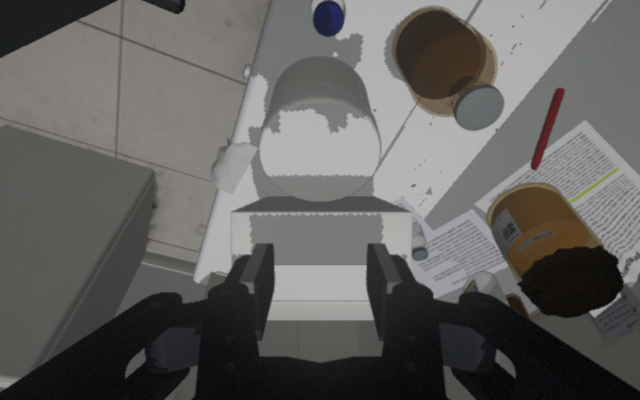

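View pics/s2.png

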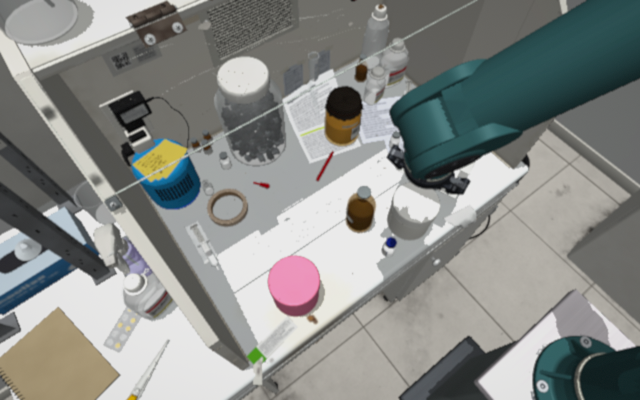

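Run:
```python
from plan import *
cal["wrist"]=dict(pose=np.load("w1.npy"),camera_matrix=vision.get_calibration("wrist")["camera_matrix"])
for y in(.071,-.071): print(proj("wrist",pose(.104,.158,y)), proj("wrist",pose(.11,.158,y)))
print(proj("wrist",[.49,.04,.104]))
```

```text
[[224.96368168 214.37072238]] [[223.55454994 208.37137112]]
[[414.45629866 214.24017585]] [[415.85538751 208.24130601]]
[[316.18146494 150.41659399]]
```

Run:
```python
from plan import *
A=-.003
ctrl.move_l(pose(.165,.137,A),max_speed=.1)
s=get_state(); print(s["t"],(s["position"]-pose(.165,.137,A)).round(4),s["ft_force"].round(2))
ctrl.move_l(pose(.125,.137,A),max_speed=.05)
k=vision.get_calibration("wrist"); im=vision.capture("wrist"); cv2.imwrite("pics/w2.png",im[:,:,::-1])
im=vision.capture("side"); cv2.imwrite("pics/s3.png",im[150:250,380:520,::-1].repeat(4,0).repeat(4,1))
s=get_state(); print(s["t"],s["ft_force"].round(2))
```

```text
7.175 [0.0003 0.0002 0.0005] [ 0.04 -0.06 -0.53]
8.225 [ 0.1  -0.66 -0.21]
```

View pics/w2.png

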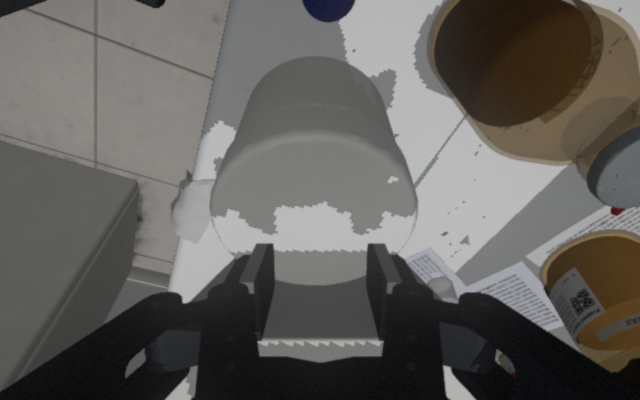

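View pics/s3.png

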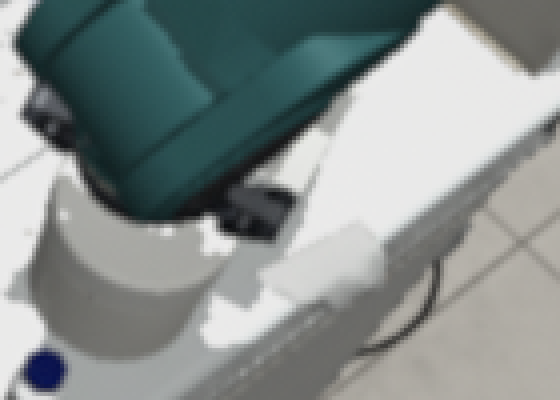

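Run:
```python
from plan import *
A=-.003
for i,sv in enumerate([.11,.1,.09,.08,.07,.062]):
    st=ctrl.move_l(pose(sv,.137,A),max_speed=.03,stop_force=8)
    s=get_state(); print(sv,st,round(s["t"],2),s["ft_force"].round(2))
    if st: break
im=vision.capture("wrist"); cv2.imwrite("pics/w3.png",im[:,:,::-1])
im=vision.capture("top"); cv2.imwrite("pics/t3.png",im[150:300,320:520,::-1].repeat(4,0).repeat(4,1))
```

```text
0.11 False 8.88 [0.11 0.21 0.47]
0.1 False 9.36 [ 0.95 -0.57 -0.21]
0.09 False 9.84 [-0.09  0.01 -0.15]
0.08 False 10.32 [-1.4  -0.27 -0.36]
0.07 True 10.65 [-0.92  0.96  4.66]
```

View pics/w3.png

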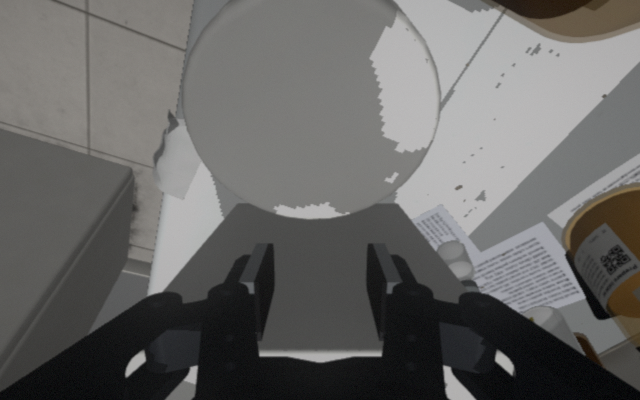

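View pics/t3.png

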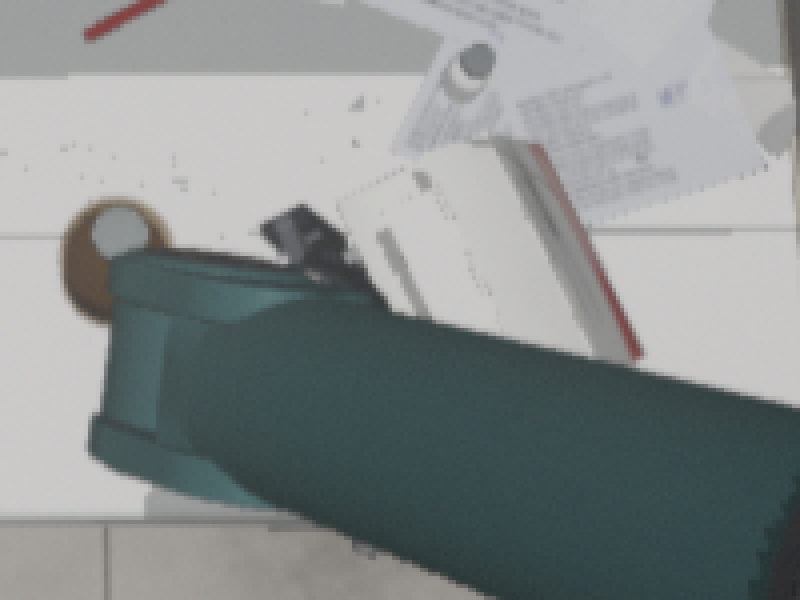

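Run:
```python
from plan import *
A=-.003
s=get_state(); sv=(s["position"]-f)@xh; print(sv,s["position"][2],s["ft_force"].round(2))
for sv,z in((.078,.148),(.076,.157),(.068,.157),(.06,.157),(.052,.157)):
    st=ctrl.move_l(pose(sv,z,A),max_speed=.03,stop_force=8)
    s=get_state(); print(sv,z,st,round(s["t"],2),s["ft_force"].round(2),((s["position"]-f)@xh).round(3))
    if st: break
im=vision.capture("wrist"); cv2.imwrite("pics/w4.png",im[:,:,::-1])
im=vision.capture("top"); cv2.imwrite("pics/t4.png",im[150:300,320:520,::-1].repeat(4,0).repeat(4,1))
```

```text
0.07270784115297699 0.1373390571988242 [-2.01  2.09  4.08]
0.078 0.148 False 11.32 [-0.21 -0.43  0.1 ] 0.078
0.076 0.157 False 11.78 [ 0.8  -0.76  0.4 ] 0.076
0.068 0.157 False 12.19 [-0.05 -0.81  0.43] 0.068
0.06 0.157 False 12.61 [ 0.14  0.01 -0.26] 0.06
0.052 0.157 False 13.03 [-0.75 -0.47 -0.07] 0.052
```

View pics/w4.png

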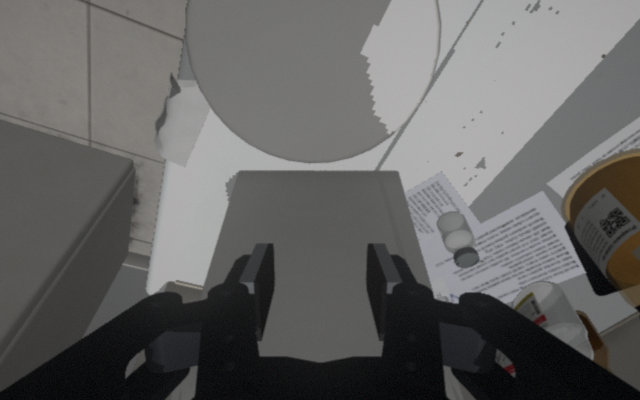

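View pics/t4.png

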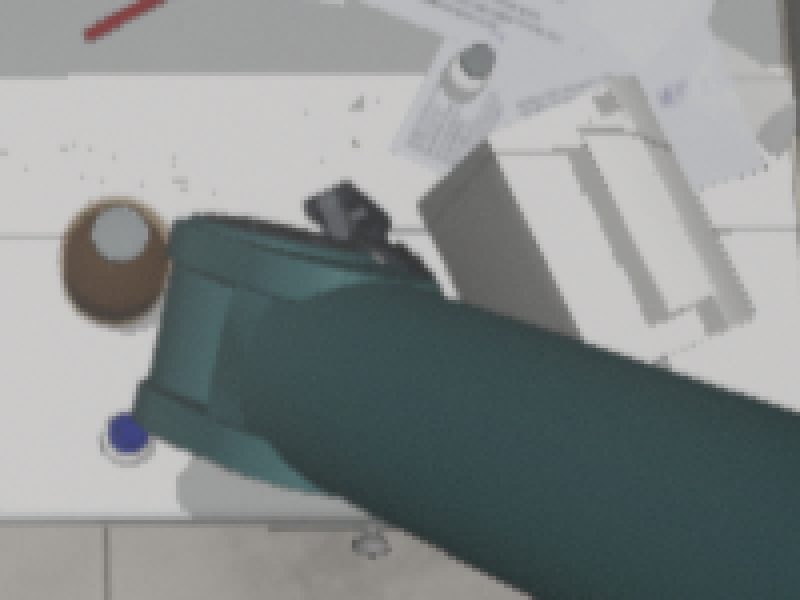

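The carton now looks upright: the top view shows its back face as a dark strip, and the lower back edge runs from about (420,205) in the crop. I'll back off and check.

Run:
```python
from plan import *
A=-.003
ctrl.move_l(pose(.12,.17,A),max_speed=.1)
ctrl.move_l(pose(.165,.27,A),max_speed=.15)
ctrl.move_l([.42,.10,.37],max_speed=.2)
q=get_state()["q"].copy()
s0=R.from_euler("z",0)
ctrl.move_to([.155,-.42,.36],[2.02875929,0.36271627,-2.0288164])
for c in("side","top"):
    im=vision.capture(c); cv2.imwrite(f"pics/{c}5.png",im[:,:,::-1])
    o=off[c]; cv2.imwrite(f"pics/{c}5c.png",cv2.resize(im[o[1]-20*(c=='side'):o[1]+150-20*(c=='side'),o[0]:o[0]+200,::-1],(800,600),interpolation=cv2.INTER_CUBIC))
    for n in["pot","clear_vial","blue_vial","amber_bottle"]:
        print(c,n,[np.round(d["xyz"],3).tolist() for d in boxes_of(n,c)][:2])
s=get_state();print(s["t"],s["ft_force"].round(2))
```

```text
side pot [[0.5, 0.358, 0.103], [0.484, 0.054, 0.104]]
side clear_vial [[0.682, -0.081, 0.031]]
side blue_vial [[0.462, 0.133, 0.04]]
side amber_bottle [[0.55, 0.143, 0.092]]
top pot [[0.508, 0.343, 0.104], [0.491, 0.041, 0.103]]
top clear_vial [[0.679, -0.087, 0.037]]
top blue_vial [[0.464, 0.126, 0.055], [0.551, -0.104, 0.189]]
top amber_bottle [[0.557, 0.132, 0.101], [0.491, 0.041, 0.104]]
18.2 [ 0.68  0.42 -0.1 ]
```

View pics/top5c.png

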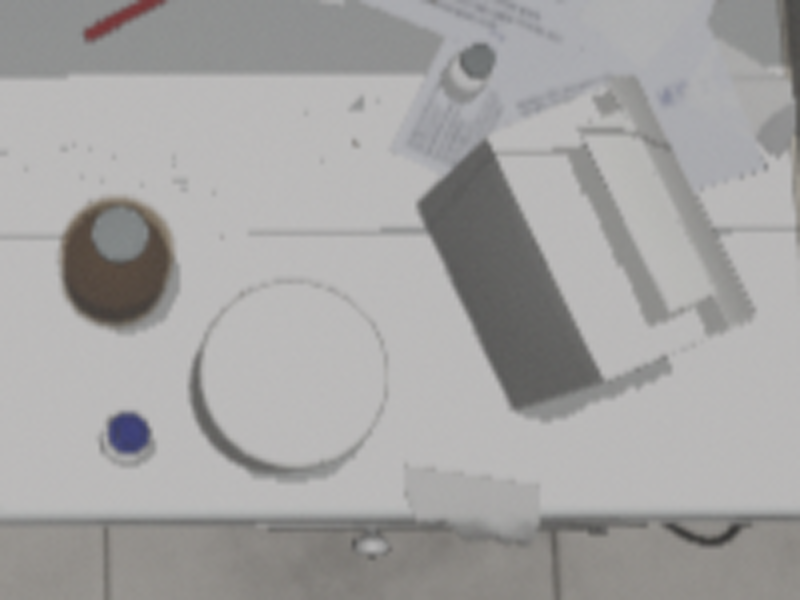

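View pics/side5c.png

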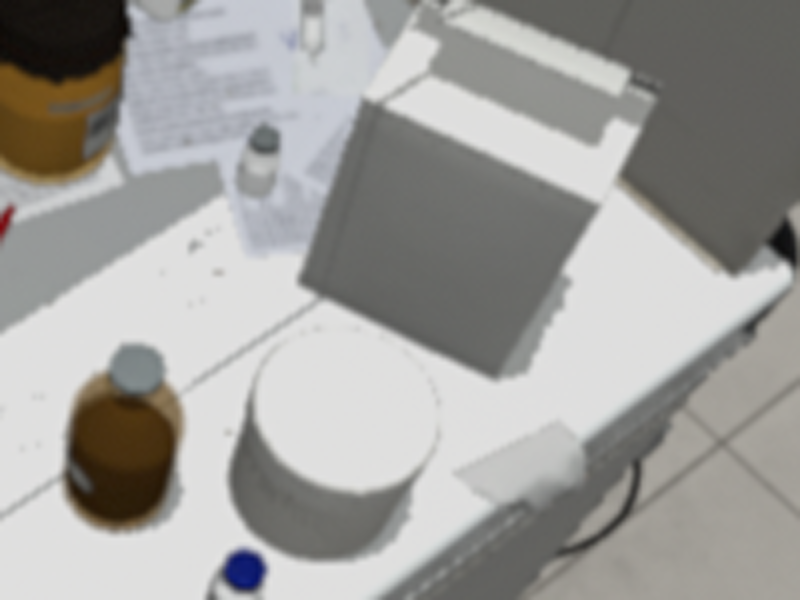

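Run:
```python
from plan import *
def un(c,u,z):
    k=cal[c]; d=k["pose"][:3,:3]@np.linalg.solve(k["camera_matrix"],[u[0],u[1],1]); o=k["pose"][:3,3]; return (o+d*(z-o[2])/d[2]).round(3)
t=lambda u:np.array(u)/4.+[320,150]
s=lambda u:np.array(u)/4.+[330,100]
a,b=un("top",t((418,205)),0),un("top",t((516,410)),0); print("top",a,b,(a+b)/2,np.linalg.norm(a-b))
a,b=un("side",s((302,283)),0),un("side",s((497,378)),0); print("side",a,b,(a+b)/2,np.linalg.norm(a-b))
a,b=un("top",t((490,142)),.19),un("top",t((603,382)),.19); print("upper",(a+b)/2)
a,b=un("side",s((370,100)),.19),un("side",s((600,205)),.19); print("upper side",(a+b)/2)
```

```text
top [ 0.605 -0.059  0.   ] [ 0.479 -0.111  0.   ] [ 0.542 -0.085  0.   ] 0.1363084736911099
side [ 0.605 -0.062  0.   ] [ 0.48  -0.113  0.   ] [ 0.5425 -0.0875  0.    ] 0.13500370365289982
upper [ 0.54  -0.083  0.19 ]
upper side [ 0.541 -0.083  0.19 ]
```

Run:
```python
from station import *
ctrl.sleep(.3); hand_in()
```

```text
the job is handed in; nothing more can be done
```

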